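Charge a packed column and set its drain valve two turns off the stop

ROBOT

A 6-joint arm with a two-finger parallel gripper is mounted at the origin on a cart in front of the work surface, level with it; the furniture and walls round the work are solid. World frame = base frame: x ahead of the robot, y to its left, z up, the work surface at z = 0. Lengths are in m, angles in degrees, forces in N, time in s.
With the tool pointing down it reaches from about 0.4 to 0.825 m from the base axis. Payload 7 kg.
Tool frame: the origin (TCP) lies between the finger pads; the fingertips stand 19 mm ahead of it and the grasp point (between the pads) is the TCP (r.finger_overhang is the distance from the TCP to the fingertips, in m); z points along the fingers, y is the direction in which the jaws open and shut (so a half turn about z gives the same grasp; the last joint's range is limited). The gripper opens to 88 mm and grips with 3 to 60 N. Pads are 19 mm wide; open, the fingers measure 130 mm over their backs; the gripper's body (78 mm by 193 mm) begins 47 mm behind the grasp point.
Start: joints at [87.21, 20.546, 0.682, 0, -70.136, -16.507], TCP at [0.223, 0.637, 0.246] pointing down, gripper open.
Joint ranges: [-176.03, 176.03], [-82.01, 121.73], [-58.28, 71.71], [-173.87, 95.51], [-174.79, -0.11], [-173.66, 173.66]. Speed limits (degrees/s): [136.94, 136.94, 172.46, 180, 180, 180].

INTERFACE

Orientations are given as [roll, pitch, yaw] about the fixed x, y, z axes, in that order (R = Rz(yaw) Ry(pitch) Rx(roll)).
In Python, from plant import r, optics gives the robot as it stands. The module is installed in compiled form; this text tells all that it offers.
- The arm moves only by the tool step_arm, never from a script. Its argument "increments" is a list of rows, each an object of numbers: "tx", "ty", "tz": the shift along the world's x, y, z in mm; "ax", "ay", "az": the turn, a rotation vector about the world's x, y, z in degrees; "claw": the gripper command: -1 is shut, 1 is fully open, values between are in proportion. In form: [{"tx": .., "ty": .., "tz": .., "ax": .., "ay": .., "az": .., "claw": ..}, ...]. A call has 1 to 12 rows; each row shifts and turns the commanded pose from where the row before left it; what a row does not reach is not made up. A row lasts 1/10 s, in which the tool goes at most 50 mm and 8.59 degrees, less where a joint would pass 70% of its speed; a pose out of reach is approached as far as the arm can. A call with a gripper value outside its range is refused whole. The fingers move at their own pace and stop on an object; "newtons" is the grip in N (left out, the last holds). Time passes only in rows, so rows that do not move let the fingers close. It gives the time, the measured TCP pose, the force and the opening at its end, in the units of the state.
- r.get_state(): the state, without advancing time (a new reading comes with each control period).
- optics.capture(name): name is "scene" or "side" or "wrist"; returns a dict with "image" (384x512x3 uint8, blue, green, red), "depth" (384x512 float32, m along the optical axis (not along the pixel's ray), 0 where there is no reading), "fx", "fy", "cx", "cy" (pixels), "distortion" ([k1, k2, p1, p2, k3] as OpenCV has them; the pictures are not rectified), "R" (3x3) and "t" (3): a world point X has camera coordinates R X + t. Camera axes: x right, y down, z forward; pixel columns grow to the right and rows downward; lengths in m; the calibration is good to about 2 mm. A picture is of the moment at which its call begins.
- r.close_job(): hands the job in, once; it reports no verdict.
The state is a dict: "time_s": time; "joints": joint angles; "qd": joint speeds; "joint_torque": joint torques, N m; "tcp_pos": TCP position; "eef_rot": TCP orientation; "contact_force": force on the tool from outside, world axes, zero at the start; "moment": the same for the moment, N m; "gripper_width": finger opening in m.
Only numpy, scipy, OpenCV 4.12 (cv2) and the standard library are available. Lean on these libraries where they do the work, as an engineer would, in place of code of your own. Each camera call takes 0.05 s, during which the arm holds its last target. There are 200 camera calls.

TASK

Charge the glass column: pour the six ceramic balls out of the steel beaker into its open top and stand the empty beaker upright on the worktop again. Then set the column's drain valve from its stop: wind the handwheel clockwise by its crank handle until it is fully closed, and back it off exactly two full turns anticlockwise. Finish still gripping the crank handle there, ready to trim the flow, and leave the other things on the bench where they stand.

Things in the scene. Friction and masses are not known exactly. Their poses are not given: they have to be found in the camera images.
- beaker_mid (a point): centre, half-way up (36 mm above its underside), of the loose stainless-steel beaker that holds the balls: open tapered cup without handle, 72 mm tall, 51 mm across at the foot, 58 mm half-way up, 66 mm at the rim, wall 3 mm, 70 g empty; point z axis points out of the mouth. It stands on the worktop left of the column
- column_mouth (a point): centre of the open mouth (top edge) of the glass column, 185 mm above the worktop; the clear opening is 108 mm across, narrowing to a 79 mm bore 33 mm below. The column is fixed at the left end of a grey base plate (370 mm long along y, 150 mm deep, 13 mm high) that is fixed to the worktop
- column_floor (a point): centre of the column's inner floor, 78 mm above the worktop, on the column's axis; axes are those of the stand (y runs from the valve to the column). A steel rod (12 mm, up to 163 mm high) stands 68 mm behind the axis
- wheel_centre (a point): centre of the drain valve's handwheel at mid-thickness of its rim, 128 mm above the worktop; the wheel lies flat (axis vertical), 190 mm to the right of the column's axis; rim 50 mm radius (centre line), 10 mm thick. The point does not turn with the wheel. A spout runs on to a cream trough, 40 mm high, that is fixed 124 mm to the right of the wheel's axis
- stem_top (a point): top end of the steel valve stem on the wheel's axis, 26 mm above the wheel's mid-plane when the valve is on its stop, rising 4 mm for each turn of opening
- crank_grip: the upright revolving crank handle on the wheel's rim: black, 58 mm tall, 19 mm diameter (21 mm near its top), origin at its centre, which is 39 mm above the wheel's mid-plane (167 mm above the worktop, always) and 50 mm from the wheel's axis. It spins freely on its pin, so a hand that grips it can travel round the circle without turning
- handwheel (a joint): angle of the handwheel in rad: 0 is closed, on its stop; it grows anticlockwise seen from above (opening), 6.283 a turn, end of travel 20.1 (3.2 turns). On its stop the crank handle lies on the robot's side of the axis, along -x of the stand's axes; it starts less than one turn open. Friction: about 2 N at the crank handle; the wheel stays where it is left
- ball_1_center (a point): centre of one of six loose white ceramic balls, 18 mm diameter, 11 g, smooth and easily rolling, which start in the beaker
- ball_2_center (a point): centre of one of six loose white ceramic balls, 18 mm diameter, 11 g, smooth and easily rolling, which start in the beaker
- ball_3_center (a point): centre of one of six loose white ceramic balls, 18 mm diameter, 11 g, smooth and easily rolling, which start in the beaker
- ball_4_center (a point): centre of one of six loose white ceramic balls, 18 mm diameter, 11 g, smooth and easily rolling, which start in the beaker
- ball_5_center (a point): centre of one of six loose white ceramic balls, 18 mm diameter, 11 g, smooth and easily rolling, which start in the beaker
- ball_6_center (a point): centre of one of six loose white ceramic balls, 18 mm diameter, 11 g, smooth and easily rolling, which start in the beaker
- wash_bottle: bystander, loose: white squeeze wash bottle with a bent spout, 225 mm tall; origin under its centre
- jar_1: bystander, loose: wide-mouthed screw-cap jar, 53 mm across, 86 mm tall; origin under its centre
- bottle_dark: bystander, loose: dark screw-cap bottle, 42 mm across, 104 mm tall; origin under its centre
- slide_box: bystander, loose: small carton, 78 x 68 x 42 mm; origin under its centre
- vial_red: bystander, loose: small screw-cap vial, 24 mm across, 60 mm tall; origin under its centre
Things that resemble listed ones, but are neither listed nor needed, are in the scene too. What is shaped like the part that bears beaker_mid but red is not meant.

How it is judged (in metres and radians):
On the way, in this order (a step that is already met when the one before it is completed fails the run):
1. all six balls lie in the glass column (horizontal distance between each of ball_1_center, ball_2_center, ball_3_center, ball_4_center, ball_5_center, ball_6_center and column_floor below 0.042 m and height (world z) of ball_1_center between 0.08 and 0.135 m and height (world z) of ball_2_center between 0.08 and 0.135 m and height (world z) of ball_3_center between 0.08 and 0.135 m and height (world z) of ball_4_center between 0.08 and 0.135 m and height (world z) of ball_5_center between 0.08 and 0.135 m and height (world z) of ball_6_center between 0.08 and 0.135 m), for 0.2 s.
2. the beaker stands upright on the worktop (angle between beaker_mid's own z axis and vertical below 0.12 rad and height (world z) of beaker_mid between 0.031 and 0.042 m), for 0.3 s.
3. the valve is wound closed onto its stop (value of joint handwheel below 0.06 rad), for 0.2 s.
At the end, for the whole second after the job is handed in: All six balls lie in the column, the beaker stands upright (within 7 degrees) on the worktop, the handwheel is at rest two full turns open from its stop (12.57 rad, within 0.25 rad), and the robot's fingers hold the crank handle with more than 2 N (all of step 1 and all of step 2 and value of joint handwheel between 12.3164 and 12.8164 rad and velocity of joint handwheel between -0.1 and 0.1 rad/s and contact force between the fingers and crank_grip above 2 N); the arm keeps its last pose, push and grip.
It fails at once if a bystander is moved more than 30 mm or tipped over (distance of any of wash_bottle, jar_1, bottle_dark, slide_box, vial_red from where it was at the start of the episode above 0.03 m or angle between any of wash_bottle, jar_1, bottle_dark, slide_box, vial_red's own z axis and vertical above 0.4 rad).
It also fails if it takes over 72 s, if anything falls off the work surface, if the arm or the gripper's body presses on something with over 40 N, if the wrist force passes 120 N, or if a joint passes its speed limit or range.

## Working session

There is one attempt and no reset: what is moved stays moved. The work goes in short steps, Python scripts to look and compute and a tool call to move; the robot and the scene stay as the last step left them, time stands still between calls to the robot, and variables do not carry over. Pictures are saved under pics/ and viewed, about 8 in all and at most 12, crops included, and the job is handed in when it is done.

Besides the shell and the picture viewer there is one more tool, called in YAML: its name, and indented under it one key for each argument. step_arm: Moves the arm, as the interface text tells. Its arguments: {"type":"object","properties":{"increments":{"type":"array","items":{"type":"object","properties":{"tx":{"type":"number"},"ty":{"type":"number"},"tz":{"type":"number"},"ax":{"type":"number"},"ay":{"type":"number"},"az":{"type":"number"},"claw":{"type":"number"}}}},"newtons":{"type":"number"}},"required":["increments"]}

```bash
mkdir -p pics; cat > h.py <<'E'
import numpy as np, cv2
from plant import r, optics
def cap(n):
    c=optics.capture(n); c["K"]=np.array([[c["fx"],0,c["cx"]],[0,c["fy"],c["cy"]],[0,0,1]]); return c
def ray(c,uv):
    p=cv2.undistortPoints(np.array(uv,float).reshape(-1,1,2),c["K"],np.array(c["distortion"]))[:,0]
    R=np.array(c["R"]);o=-R.T@np.array(c["t"])
    return o,np.c_[p,np.ones(len(p))]@R
def plane(c,uv,z):
    o,d=ray(c,uv); return o+d*((z-o[2])/d[:,2])[:,None]
def dep(c,uv):
    o,d=ray(c,uv); return np.array([o+d[i]*c["depth"][int(v),int(u)] for i,(u,v) in enumerate(uv)])
def cloud(c):
    v,u=np.mgrid[:384,:512]; o,d=ray(c,np.c_[u.ravel(),v.ravel()])
    return (o+d*c["depth"].ravel()[:,None]).reshape(384,512,3)
E
python3 - <<'E'
from h import *
print(r.get_state())
a=cap("scene");b=cap("side")
for n,c in(("scene",a),("side",b)):
    cv2.imwrite(f"pics/{n}0.png",c["image"]); np.save(f"pics/{n}0.npy",c,allow_pickle=True)
    print(n,-np.array(c["R"]).T@c["t"],c["fx"],c["distortion"])
E
```

```text
{'time_s': 0.0, 'joints': array([ 8.72093698e+01,  2.05909741e+01,  6.34652165e-01, -1.97686864e-02,
       -7.01359009e+01, -1.65067032e+01]), 'qd': array([ 0.04519036,  0.00588295,  0.0458135 , -0.05510633,  0.07531968,
        0.07805232]), 'joint_torque': array([-4.70285122e-04, -5.82717669e+01,  2.93054473e+01,  6.99723065e+00,
        6.97717478e-03, -1.59897422e-04]), 'tcp_pos': array([0.22294367, 0.63664163, 0.24463564]), 'eef_rot': array([ 1.79906297e+02, -8.38751692e-03, -1.93040587e+01]), 'contact_force': array([-0.68463186,  0.93610447, -0.10541737]), 'moment': array([-0.02687128, -0.05798412,  0.01257206]), 'gripper_width': 0.08698998650728469}
scene [ 0.15844505 -0.60241002  0.7629036 ] 359.8444159981846 [-0.02352449  0.          0.          0.          0.        ]
side [-0.0331394  -0.75821258  0.67362268] 444.91786452692656 [-0.02968665  0.          0.          0.          0.        ]
```

View pics/scene0.png

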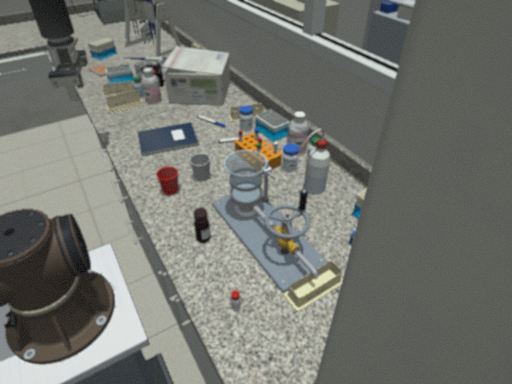

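View pics/side0.png

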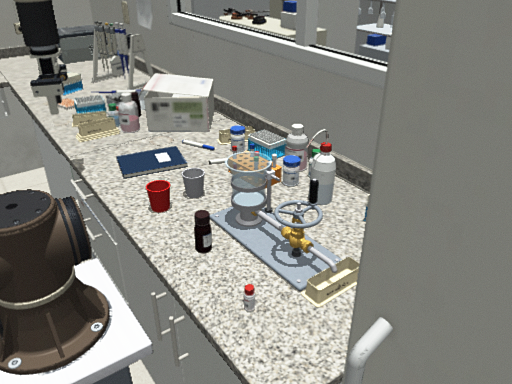

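Steel (grey) beaker at scene (200,167) / side (194,183); the red look-alike is at scene (168,181) / side (159,196) and is excluded by colour. Column at scene (247,178), wheel (288,221), black crank (303,200). Now I'll confirm in one enlarged crop and measure.

```bash
python3 - <<'E'
from h import *
a=np.load("pics/scene0.npy",allow_pickle=True).item();b=np.load("pics/side0.npy",allow_pickle=True).item()
ca=cv2.resize(a["image"][130:300,150:350],None,fx=3,fy=3,interpolation=2)
cb=cv2.resize(b["image"][135:305,140:370],None,fx=2.6,fy=2.6,interpolation=2)
cv2.imwrite("pics/crop0.png",cv2.resize(a["image"][135:305,150:350],None,fx=4,fy=3.5,interpolation=2)[:, :800])
cv2.imwrite("pics/crop1.png",cb)
def circ(P):
    best=None
    A=np.c_[2*P[:,:2],np.ones(len(P))]; x=np.linalg.lstsq(A,(P[:,:2]**2).sum(1),rcond=None)[0]
    R=np.sqrt(x[2]+x[0]**2+x[1]**2); return x[:2],R,np.std(np.hypot(*(P[:,:2]-x[:2]).T)-R)
for n,c,bk,wh,cr in(("scene",a,(200,167),(288,221),(303,197)),("side",b,(194,183),(298,213),(313,190))):
    W=cloud(c);c0=dep(c,[bk,wh,cr]);print(n,"pix",c0.round(3).tolist())
    for nm,(u,v),z0,z1,h in(("beakerrim",bk,.062,.08,20),("wheelrim",wh,.12,.14,32),("crank",cr,.15,.196,22)):
        s=W[v-h:v+h,u-h:u+h].reshape(-1,3);im=c["image"][v-h:v+h,u-h:u+h].reshape(-1,3).astype(int)
        m=(s[:,2]>z0)&(s[:,2]<z1)
        if nm=="crank": m&=im.max(1)<60
        s=s[m]
        if len(s)<5: print(nm,len(s));continue
        print(nm,len(s),s.mean(0).round(4),np.round(s.min(0),3),np.round(s.max(0),3),circ(s))
E
```

```text
scene pix [[0.477, 0.262, 0.063], [0.537, -0.128, 0.132], [0.581, -0.123, 0.186]]
beakerrim 135 [0.488 0.292 0.069] [0.454 0.256 0.062] [0.52  0.327 0.075] (array([0.48759606, 0.28945628]), np.float64(0.03140851972237713), np.float64(0.001727490084452464))
wheelrim 660 [ 0.5342 -0.1266  0.1312] [ 0.483 -0.178  0.121] [ 0.593 -0.07   0.14 ] (array([ 0.53553658, -0.12505044]), np.float64(0.044175216126953416), np.float64(0.014442500051480291))
crank 81 [ 0.5818 -0.122   0.1747] [ 0.577 -0.127  0.15 ] [ 0.589 -0.113  0.196] (array([ 0.58363839, -0.11961618]), np.float64(0.005140412318930816), np.float64(0.0012857002588069694))
side pix [[0.476, 0.26, 0.053], [0.531, -0.132, 0.134], [0.58, -0.124, 0.174]]
beakerrim 154 [0.4892 0.288  0.068 ] [0.455 0.252 0.062] [0.523 0.322 0.074] (array([0.4882232 , 0.28701186]), np.float64(0.031196979479492896), np.float64(0.0021889034128428604))
wheelrim 700 [ 0.5343 -0.1277  0.1302] [ 0.483 -0.18   0.121] [0.592 0.034 0.14 ] (array([ 0.53685879, -0.11767151]), np.float64(0.0467152267986032), np.float64(0.017271159199981134))
crank 143 [ 0.5825 -0.1223  0.174 ] [ 0.577 -0.13   0.15 ] [ 0.592 -0.11   0.195] (array([ 0.58524462, -0.11957927]), np.float64(0.006955185404493531), np.float64(0.001550387418108638))
```

View pics/crop0.png

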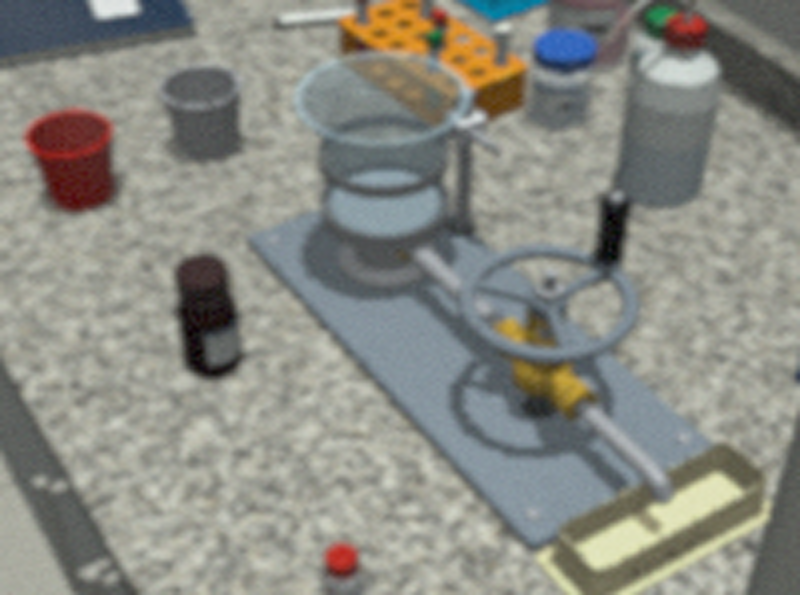

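View pics/crop1.png

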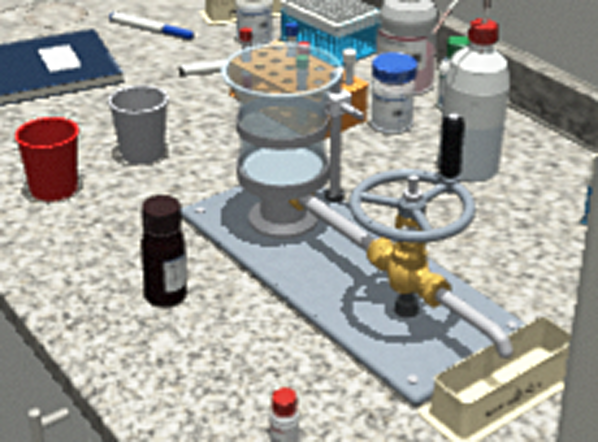

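```bash
python3 - <<'E'
from h import *
from scipy.optimize import least_squares
for n in("scene","side"):
    c=np.load(f"pics/{n}0.npy",allow_pickle=True).item();W=cloud(c)
    z=W[...,2];X=W[...,0];Y=W[...,1]
    m=(z>.124)&(z<.139)&(X>.46)&(X<.62)&(Y>-.2)&(Y<-.05)
    P=W[m][:,:2]
    f=least_squares(lambda p:np.hypot(*(P-p).T)-.05,[.535,-.125],loss="cauchy",f_scale=.003)
    cen=f.x
    hub=W[(np.hypot(X-cen[0],Y-cen[1])<.012)&(z>.14)&(z<.2)]
    print(n,"wheel",cen.round(4),"hub/stem",hub.mean(0).round(4),len(hub),hub[:,2].max())
    pm=(abs(z-.013)<.006)&(X>.4)&(X<.68)&(Y>-.3)&(Y<.18)
    h=cv2.cvtColor(c["image"],cv2.COLOR_BGR2HSV); pm&=(h[...,0]>95)&(h[...,0]<125)&(h[...,1]>20)
    pm=cv2.morphologyEx(pm.astype(np.uint8),cv2.MORPH_OPEN,np.ones((3,3)))>0
    Q=(W[pm][:,:2]*1000).astype(np.float32); (cx,cy),wh,ang=cv2.minAreaRect(Q)
    print(" plate",len(Q),cx,cy,wh,ang)
    # column points
    g=(z>.1)&(z<.19)&(X>.4)&(X<.68)&(Y>-.02)&(Y<.16); P=W[g]
    for lo,hi in((.1,.13),(.13,.16),(.172,.183),(.183,.19)):
        s=P[(P[:,2]>lo)&(P[:,2]<hi)]; print("  col",lo,len(s),s.min(0).round(3) if len(s) else'',s.max(0).round(3) if len(s) else'')
    s=P[P[:,2]>.178][:,:2]
    if len(s)>20: print(" mouth",least_squares(lambda p:np.hypot(*(s-p[:2]).T)-p[2],[.53,.06,.055],loss="cauchy",f_scale=.003).x.round(4))
    # objects
    for nm,(x0,x1,y0,y1) in {"dark":(.3,.46,-.02,.2)}.items():
        o=W[(z>.02)&(z<.12)&(X>x0)&(X<x1)&(Y>y0)&(Y<y1)]; print(nm,len(o),o.min(0).round(3),o.max(0).round(3))
    red=W[(h[...,1]>150)&((h[...,0]<8)|(h[...,0]>172))&(z>.01)&(z<.09)&(Y<.5)&(X<.6)]
    for k in(0,1):
        q=red[(red[:,1]>.1)==bool(k)]
        if len(q):print(" red",k,q.min(0).round(3),q.max(0).round(3))
    wb=W[(z>.03)&(z<.25)&(X>.62)&(X<.85)&(Y<.12)&(Y>-.2)]; print(" behind",wb.min(0).round(3),wb.max(0).round(3))
E
```

```text
scene wheel [ 0.5352 -0.125 ] hub/stem [ 0.5353 -0.124   0.1474] 31 0.1567272121085036
 plate 3225 534.4598388671875 -33.71525573730469 (149.9281768798828, 367.0195617675781) 1.8789262771606445
  col 0.1 340 [0.486 0.02  0.1  ] [0.608 0.111 0.13 ]
  col 0.13 589 [0.485 0.02  0.13 ] [0.611 0.111 0.16 ]
  col 0.172 240 [0.479 0.011 0.172] [0.585 0.123 0.183]
  col 0.183 229 [0.472 0.008 0.183] [0.59  0.124 0.19 ]
 mouth [0.5302 0.0656 0.0553]
dark 432 [0.356 0.018 0.02 ] [0.396 0.057 0.106]
 red 0 [ 0.343 -0.203  0.032] [0.372 0.028 0.074]
 red 1 [0.344 0.245 0.011] [0.403 0.312 0.075]
 behind [ 0.704 -0.193  0.03 ] [0.839 0.078 0.226]
side wheel [ 0.5356 -0.1275] hub/stem [ 0.5365 -0.1268  0.1471] 38 0.1560522457706658
 plate 3325 533.4043579101562 -36.840362548828125 (149.80735778808594, 365.9054260253906) 1.876408338546753
  col 0.1 386 [0.486 0.018 0.1  ] [0.608 0.084 0.13 ]
  col 0.13 620 [0.484 0.017 0.13 ] [0.61  0.113 0.16 ]
  col 0.172 314 [0.477 0.007 0.172] [0.586 0.122 0.183]
  col 0.183 212 [0.474 0.003 0.183] [0.59  0.125 0.189]
 mouth [0.5314 0.0637 0.0552]
dark 575 [0.355 0.015 0.02 ] [0.399 0.053 0.106]
 red 0 [ 0.342 -0.207  0.01 ] [0.387 0.041 0.077]
 red 1 [0.339 0.24  0.01 ] [0.405 0.311 0.074]
 behind [ 0.704 -0.115  0.03 ] [0.803 0.073 0.225]
```

Crops confirm: the steel beaker is the grey cup at crop0 (203,112) and the red cup at (72,160) isn't meant. Plan: grip the beaker high with the jaws along x and the tool leaned 30°, pour by turning about -x, then place it back. First comes the approach.

step_arm:
  increments:
    - {"tx":22,"ty":-29,"tz":-3.5,"az":-5.9,"claw":1}
    - {"tx":22,"ty":-29,"tz":-3.5,"az":-5.9,"claw":1}
    - {"tx":22,"ty":-29,"tz":-3.5,"az":-5.9,"claw":1}
    - {"tx":22,"ty":-29,"tz":-3.5,"az":-5.9,"claw":1}
    - {"tx":22,"ty":-29,"tz":-3.5,"az":-5.9,"claw":1}
    - {"tx":22,"ty":-29,"tz":-3.5,"az":-5.9,"claw":1}
    - {"tx":22,"ty":-29,"tz":-3.5,"az":-5.9,"claw":1}
    - {"tx":22,"ty":-29,"tz":-3.5,"az":-5.9,"claw":1}
    - {"tx":22,"ty":-29,"tz":-3.5,"az":-5.9,"claw":1}
    - {"tx":22,"ty":-29,"tz":-3.5,"az":-5.9,"claw":1}
    - {"tx":22,"ty":-29,"tz":-3.5,"az":-5.9,"claw":1}
    - {"tx":22,"ty":-29,"tz":-3.5,"az":-5.9,"claw":1}

```text
$.increments[0]: bad value
```

step_arm:
  increments:
    - {"tx":22.0,"ty":-29.0,"tz":-3.5,"ax":0.0,"ay":0.0,"az":-5.9,"claw":1.0}

```text
time_s: 0.2
tcp_pos: [0.2437, 0.61, 0.241]
eef_rot: [180.0, -0.0, -25.1]
contact_force: [0.3, 0.0, 0.2]
gripper_width: 0.0876
```

step_arm:
  increments:
    - {"tx":22,"ty":-29.2,"tz":-3.5,"ax":0,"ay":0,"az":-5.9,"claw":1}
    - {"tx":22,"ty":-29.2,"tz":-3.5,"ax":0,"ay":0,"az":-5.9,"claw":1}
    - {"tx":22,"ty":-29.2,"tz":-3.5,"ax":0,"ay":0,"az":-5.9,"claw":1}
    - {"tx":22,"ty":-29.2,"tz":-3.5,"ax":0,"ay":0,"az":-5.9,"claw":1}
    - {"tx":22,"ty":-29.2,"tz":-3.5,"ax":0,"ay":0,"az":-5.9,"claw":1}
    - {"tx":22,"ty":-29.2,"tz":-3.5,"ax":0,"ay":0,"az":-5.9,"claw":1}
    - {"tx":22,"ty":-29.2,"tz":-3.5,"ax":0,"ay":0,"az":-5.9,"claw":1}
    - {"tx":22,"ty":-29.2,"tz":-3.5,"ax":0,"ay":0,"az":-5.9,"claw":1}
    - {"tx":22,"ty":-29.2,"tz":-3.5,"ax":0,"ay":0,"az":-5.9,"claw":1}
    - {"tx":22,"ty":-29.2,"tz":-3.5,"ax":0,"ay":0,"az":-5.9,"claw":1}
    - {"tx":22,"ty":-29.2,"tz":-3.5,"ax":0,"ay":0,"az":-5.9,"claw":1}

```text
time_s: 1.3
tcp_pos: [0.4876, 0.2854, 0.2032]
eef_rot: [180.0, -0.0, -90.3]
contact_force: [1.8, -0.2, -0.2]
gripper_width: 0.0876
```

Dry run of the pour pose with empty hand, to verify reach.

step_arm:
  increments:
    - {"tx":3.5,"ty":-19,"tz":4,"ax":-7.5,"ay":0,"az":0,"claw":1}
    - {"tx":3.5,"ty":-19,"tz":4,"ax":-7.5,"ay":0,"az":0,"claw":1}
    - {"tx":3.5,"ty":-19,"tz":4,"ax":-7.5,"ay":0,"az":0,"claw":1}
    - {"tx":3.5,"ty":-19,"tz":4,"ax":-7.5,"ay":0,"az":0,"claw":1}
    - {"tx":3.5,"ty":-19,"tz":4,"ax":-7.5,"ay":0,"az":0,"claw":1}
    - {"tx":3.5,"ty":-19,"tz":4,"ax":-7.5,"ay":0,"az":0,"claw":1}
    - {"tx":3.5,"ty":-19,"tz":4,"ax":-7.5,"ay":0,"az":0,"claw":1}
    - {"tx":3.5,"ty":-19,"tz":4,"ax":-7.5,"ay":0,"az":0,"claw":1}
    - {"tx":3.5,"ty":-19,"tz":4,"ax":-7.5,"ay":0,"az":0,"claw":1}
    - {"tx":3.5,"ty":-19,"tz":4,"ax":-7.5,"ay":0,"az":0,"claw":1}
    - {"tx":3.5,"ty":-19,"tz":4,"ax":-7.5,"ay":0,"az":0,"claw":1}
    - {"tx":3.5,"ty":-19,"tz":4,"ax":-7.5,"ay":0,"az":0,"claw":1}

```text
time_s: 2.5
tcp_pos: [0.5295, 0.059, 0.2515]
eef_rot: [-18.1, -89.7, 108.2]
contact_force: [0.3, -0.1, -0.3]
gripper_width: 0.0874
```

```bash
python3 -c "
from h import *
print(r.get_state()['joints'].round(1))"
```

```text
[  50.8   41.1  -30.8   40.8 -104.1  -78.4]
```

step_arm:
  increments:
    - {"tx":-3.5,"ty":19.1,"tz":-4,"ax":8.5,"ay":0,"az":0,"claw":1}
    - {"tx":-3.5,"ty":19.1,"tz":-4,"ax":8.5,"ay":0,"az":0,"claw":1}
    - {"tx":-3.5,"ty":19.1,"tz":-4,"ax":8.5,"ay":0,"az":0,"claw":1}
    - {"tx":-3.5,"ty":19.1,"tz":-4,"ax":8.5,"ay":0,"az":0,"claw":1}
    - {"tx":-3.5,"ty":19.1,"tz":-4,"ax":8.5,"ay":0,"az":0,"claw":1}
    - {"tx":-3.5,"ty":19.1,"tz":-4,"ax":8.5,"ay":0,"az":0,"claw":1}
    - {"tx":-3.5,"ty":19.1,"tz":-4,"ax":8.5,"ay":0,"az":0,"claw":1}
    - {"tx":-3.5,"ty":19.1,"tz":-4,"ax":8.5,"ay":0,"az":0,"claw":1}
    - {"tx":-3.5,"ty":19.1,"tz":-4,"ax":8.5,"ay":0,"az":0,"claw":1}
    - {"tx":-3.5,"ty":19.1,"tz":-4,"ax":8.5,"ay":0,"az":0,"claw":1}
    - {"tx":-3.5,"ty":19.1,"tz":-4,"ax":8.5,"ay":0,"az":0,"claw":1}
    - {"tx":-3.5,"ty":19.1,"tz":-4,"ax":8.5,"ay":0,"az":0,"claw":1}

```text
time_s: 3.7
tcp_pos: [0.4871, 0.2891, 0.2045]
eef_rot: [-179.9, 12.4, -90.1]
contact_force: [-0.6, -0.9, -1.4]
gripper_width: 0.0878
```

step_arm:
  increments:
    - {"tx":0,"ty":0,"tz":0,"ax":8.5,"ay":0,"az":0,"claw":1}
    - {"tx":0,"ty":0,"tz":0,"ax":8.5,"ay":0,"az":0,"claw":1}
    - {"tx":0,"ty":0,"tz":0,"ax":0,"ay":0,"az":0,"claw":1}

```text
time_s: 4.0
tcp_pos: [0.4872, 0.2858, 0.203]
eef_rot: [179.8, 29.4, -90.5]
contact_force: [0.2, -2.2, 0.0]
gripper_width: 0.0874
```

```bash
python3 - <<'E'
from h import *
s=r.get_state();print(s["tcp_pos"],s["eef_rot"])
c=cap("wrist");W=cloud(c);cv2.imwrite("pics/wrist1.png",c["image"])
z=W[...,2]
P=W[(z>.064)&(z<.08)&(np.hypot(W[...,0]-.488,W[...,1]-.288)<.05)&(c["depth"]>0)]
from scipy.optimize import least_squares
print(len(P),P.min(0),P.max(0),least_squares(lambda p:np.hypot(*(P[:,:2]-p[:2]).T)-p[2],[.488,.288,.033],loss="cauchy",f_scale=.002).x)
E
```

```text
[0.48719597 0.28578789 0.20301953] [179.83993229  29.3568265  -90.48875932]
1807 [0.45478057 0.25433706 0.06401526] [0.52211356 0.32130195 0.07491428] [0.48839483 0.28715619 0.03106932]
```

View pics/wrist1.png

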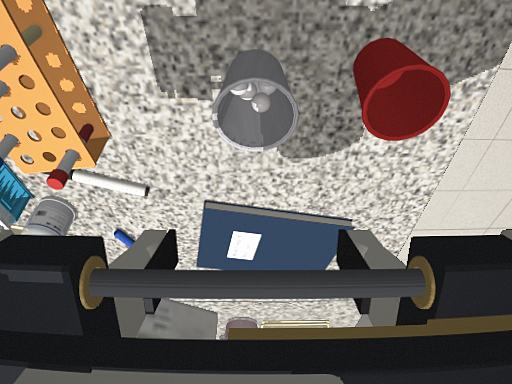

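Wrist view: steel beaker with balls at (256,115), red one at (405,100); the centre agrees, (0.4885, 0.2872). Descend and grip.

step_arm:
  increments:
    - {"tx":1.3,"ty":1.5,"tz":-35,"ax":0,"ay":0,"az":0,"claw":1}
    - {"tx":0,"ty":0,"tz":-35,"ax":0,"ay":0,"az":0,"claw":1}
    - {"tx":0,"ty":0,"tz":-35,"ax":0,"ay":0,"az":0,"claw":1}
    - {"tx":0,"ty":0,"tz":-30,"ax":0,"ay":0,"az":0,"claw":1}
    - {"tx":0,"ty":0,"tz":-20,"ax":0,"ay":0,"az":0,"claw":1}
    - {"tx":0,"ty":0,"tz":0,"ax":0,"ay":0,"az":0,"claw":1}

```text
time_s: 4.65
tcp_pos: [0.4864, 0.2893, 0.0451]
eef_rot: [179.6, 28.7, -90.2]
contact_force: [-0.8, 0.4, 0.3]
gripper_width: 0.0873
```

step_arm:
  increments:
    - {"tx":0,"ty":0,"tz":0,"ax":0,"ay":0,"az":0,"claw":-1}
    - {"tx":0,"ty":0,"tz":0,"ax":0,"ay":0,"az":0,"claw":-1}
    - {"tx":0,"ty":0,"tz":0,"ax":0,"ay":0,"az":0,"claw":-1}
    - {"tx":0,"ty":0,"tz":0,"ax":0,"ay":0,"az":0,"claw":-1}
    - {"tx":0,"ty":0,"tz":0,"ax":0,"ay":0,"az":0,"claw":-1}
    - {"tx":0,"ty":0,"tz":0,"ax":0,"ay":0,"az":0,"claw":-1}
  newtons: 30

```text
time_s: 5.25
tcp_pos: [0.4888, 0.29, 0.05]
eef_rot: [-180.0, 29.1, -90.0]
contact_force: [-2.3, 0.7, 6.4]
gripper_width: 0.064
```

step_arm:
  increments:
    - {"tx":0,"ty":0,"tz":15,"ax":0,"ay":0,"az":0,"claw":-1}
    - {"tx":0,"ty":0,"tz":20,"ax":0,"ay":0,"az":0,"claw":-1}
    - {"tx":0,"ty":0,"tz":25,"ax":0,"ay":0,"az":0,"claw":-1}
    - {"tx":0,"ty":0,"tz":0,"ax":0,"ay":0,"az":0,"claw":-1}

```text
time_s: 5.65
tcp_pos: [0.49, 0.29, 0.1122]
eef_rot: [-179.7, 29.1, -89.9]
contact_force: [1.0, 0.0, -1.6]
gripper_width: 0.0638
```

```bash
python3 - <<'E'
from h import *
s=r.get_state();print(s["tcp_pos"],s["gripper_width"],s["contact_force"])
c=cap("side");cv2.imwrite("pics/side1.png",cv2.resize(c["image"][80:280,120:320],None,fx=3,fy=3,interpolation=2))
E
```

```text
[0.48999958 0.29004472 0.11215986] 0.06377508965564468 [ 1.00632959  0.0267608  -1.63326718]
```

View pics/side1.png

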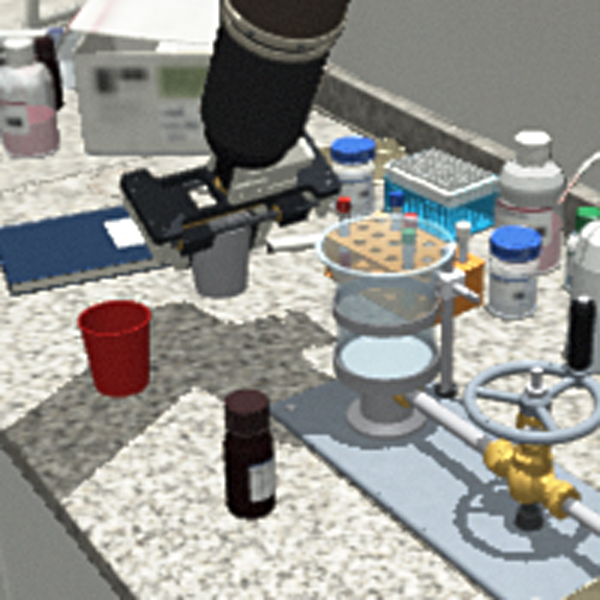

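Beaker is lifted upright (crop (222,260)) and the red cup untouched. Carry it over the column.

step_arm:
  increments:
    - {"tx":0,"ty":0,"tz":37,"ax":0,"ay":0,"az":0,"claw":-1}
    - {"tx":0,"ty":0,"tz":37,"ax":0,"ay":0,"az":0,"claw":-1}
    - {"tx":0,"ty":0,"tz":37,"ax":0,"ay":0,"az":0,"claw":-1}
    - {"tx":0,"ty":0,"tz":37,"ax":0,"ay":0,"az":0,"claw":-1}
    - {"tx":5,"ty":-29,"tz":0,"ax":-5,"ay":0,"az":0,"claw":-1}
    - {"tx":5,"ty":-29,"tz":0,"ax":-5,"ay":0,"az":0,"claw":-1}
    - {"tx":5,"ty":-29,"tz":0,"ax":-5,"ay":0,"az":0,"claw":-1}
    - {"tx":5,"ty":-29,"tz":0,"ax":-5,"ay":0,"az":0,"claw":-1}
    - {"tx":5,"ty":-29,"tz":0,"ax":-5,"ay":0,"az":0,"claw":-1}
    - {"tx":5,"ty":-29,"tz":0,"ax":-5,"ay":0,"az":0,"claw":-1}
    - {"tx":5,"ty":-29,"tz":0,"ax":-5,"ay":0,"az":0,"claw":-1}
    - {"tx":5,"ty":-29,"tz":0,"ax":-5,"ay":0,"az":0,"claw":-1}

```text
time_s: 6.9
tcp_pos: [0.5282, 0.0564, 0.2558]
eef_rot: [179.9, -11.2, -90.1]
contact_force: [0.4, 0.5, -1.3]
gripper_width: 0.0643
```

step_arm:
  increments:
    - {"tx":1,"ty":-9,"tz":-1,"ax":-6,"ay":0,"az":0,"claw":-1}
    - {"tx":1,"ty":-9,"tz":-1,"ax":-6,"ay":0,"az":0,"claw":-1}
    - {"tx":0,"ty":0,"tz":0,"ax":-6,"ay":0,"az":0,"claw":-1}
    - {"tx":0,"ty":0,"tz":0,"ax":-6,"ay":0,"az":0,"claw":-1}
    - {"tx":0,"ty":0,"tz":0,"ax":-6,"ay":0,"az":0,"claw":-1}
    - {"tx":0,"ty":0,"tz":0,"ax":-6,"ay":0,"az":0,"claw":-1}
    - {"tx":0,"ty":0,"tz":0,"ax":-4,"ay":0,"az":0,"claw":-1}
    - {"tx":0,"ty":0,"tz":0,"ax":-4,"ay":0,"az":0,"claw":-1}
    - {"tx":0,"ty":0,"tz":0,"ax":-4,"ay":0,"az":0,"claw":-1}
    - {"tx":0,"ty":0,"tz":0,"ax":-4,"ay":0,"az":0,"claw":-1}
    - {"tx":0,"ty":0,"tz":0,"ax":-4,"ay":0,"az":0,"claw":-1}
    - {"tx":0,"ty":0,"tz":0,"ax":-4,"ay":0,"az":0,"claw":-1}

```text
time_s: 8.1
tcp_pos: [0.5302, 0.0395, 0.2536]
eef_rot: [-180.0, -71.2, -90.0]
contact_force: [0.7, -1.4, -2.0]
gripper_width: 0.064
```

step_arm:
  increments:
    - {"tx":0,"ty":0,"tz":0,"ax":-5,"ay":0,"az":0,"claw":-1}
    - {"tx":0,"ty":0,"tz":0,"ax":-5,"ay":0,"az":0,"claw":-1}
    - {"tx":0,"ty":0,"tz":0,"ax":-5,"ay":0,"az":0,"claw":-1}
    - {"tx":0,"ty":0,"tz":0,"ax":0,"ay":0,"az":0,"claw":-1}
    - {"tx":0,"ty":0,"tz":0,"ax":0,"ay":0,"az":0,"claw":-1}
    - {"tx":0,"ty":0,"tz":0,"ax":0,"ay":0,"az":0,"claw":-1}
    - {"tx":0,"ty":0,"tz":0,"ax":0,"ay":0,"az":0,"claw":-1}

```text
time_s: 8.8
tcp_pos: [0.5304, 0.0395, 0.2552]
eef_rot: [-177.6, -85.8, -92.4]
contact_force: [-0.2, 0.2, -0.7]
gripper_width: 0.064
```

```bash
python3 - <<'E'
from h import *
s=r.get_state();print(s["tcp_pos"],s["eef_rot"],s["gripper_width"],s["contact_force"])
c=cap("side");cv2.imwrite("pics/side2.png",cv2.resize(c["image"][110:260,160:310],None,fx=4,fy=4,interpolation=2))
E
```

```text
[0.5304233  0.0395072  0.25515939] [-177.61057968  -85.82850794  -92.40490276] 0.06402508301072266 [-0.2270129   0.20179461 -0.70731692]
```

View pics/side2.png

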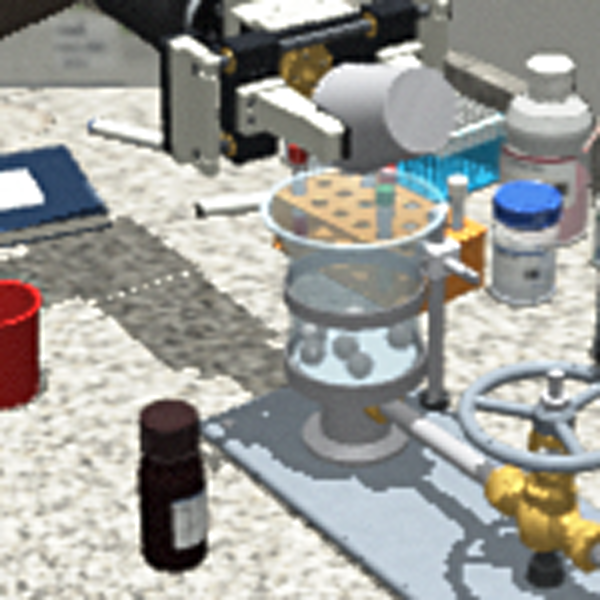

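About five balls are visible in the column (crop ~(311,345),(347,345),(360,365),(400,332),(318,325)). I'll tip a little further to be sure, then turn back; the wrist view will check the empty beaker.

step_arm:
  increments:
    - {"tx":0,"ty":0,"tz":0,"ax":-6,"ay":0,"az":0,"claw":-1}
    - {"tx":0,"ty":0,"tz":0,"ax":-6,"ay":0,"az":0,"claw":-1}
    - {"tx":0,"ty":0,"tz":0,"ax":0,"ay":0,"az":0,"claw":-1}
    - {"tx":0,"ty":0,"tz":0,"ax":0,"ay":0,"az":0,"claw":-1}

```text
time_s: 9.25
tcp_pos: [0.5305, 0.0395, 0.2543]
eef_rot: [-0.5, -82.1, 90.5]
contact_force: [-0.4, 0.7, -0.5]
gripper_width: 0.064
```

```bash
python3 - <<'E'
from h import *
s=r.get_state();print(s["tcp_pos"],s["eef_rot"],s["gripper_width"],s["contact_force"])
c=cap("scene");d=cap("side")
A=cv2.resize(c["image"][145:215,215:275],(400,466),interpolation=2);B=cv2.resize(d["image"][170:230,220:280],(400,466),interpolation=2)
cv2.imwrite("pics/col.png",np.hstack([A,B]))
E
```

```text
[0.53049952 0.03952708 0.25432131] [ -0.54739611 -82.14971148  90.54309908] 0.06398326654569711 [-0.44528234  0.69262575 -0.47799229]
```

View pics/col.png

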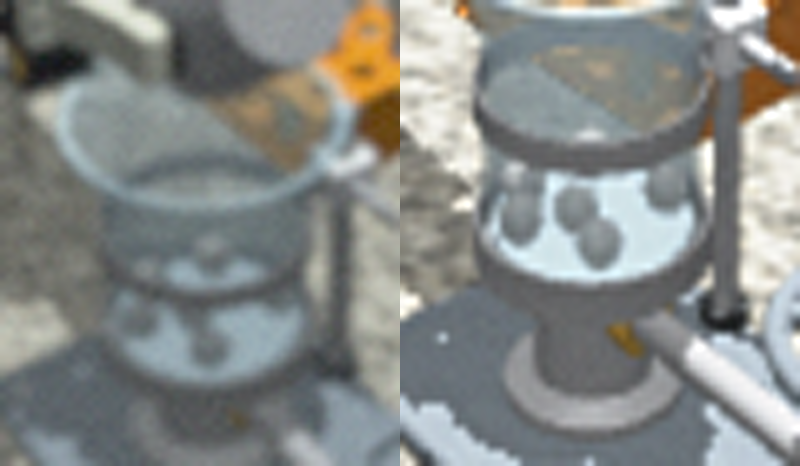

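All six balls show in the side panel: (520,215), (525,180), (577,208), (600,242), (665,185) and one glinting behind the band at (590,135). Return the beaker.

step_arm:
  increments:
    - {"tx":-3.5,"ty":20.9,"tz":1,"ax":8.45,"ay":0,"az":0,"claw":-1}
    - {"tx":-3.5,"ty":20.9,"tz":0,"ax":8.45,"ay":0,"az":0,"claw":-1}
    - {"tx":-3.5,"ty":20.9,"tz":0,"ax":8.45,"ay":0,"az":0,"claw":-1}
    - {"tx":-3.5,"ty":20.9,"tz":0,"ax":8.45,"ay":0,"az":0,"claw":-1}
    - {"tx":-3.5,"ty":20.9,"tz":0,"ax":8.45,"ay":0,"az":0,"claw":-1}
    - {"tx":-3.5,"ty":20.9,"tz":0,"ax":8.45,"ay":0,"az":0,"claw":-1}
    - {"tx":-3.5,"ty":20.9,"tz":0,"ax":8.45,"ay":0,"az":0,"claw":-1}
    - {"tx":-3.5,"ty":20.9,"tz":0,"ax":8.45,"ay":0,"az":0,"claw":-1}
    - {"tx":-3.5,"ty":20.9,"tz":0,"ax":8.45,"ay":0,"az":0,"claw":-1}
    - {"tx":-3.5,"ty":20.9,"tz":0,"ax":8.45,"ay":0,"az":0,"claw":-1}
    - {"tx":-3.5,"ty":20.9,"tz":0,"ax":8.45,"ay":0,"az":0,"claw":-1}
    - {"tx":-3.5,"ty":20.9,"tz":0,"ax":8.45,"ay":0,"az":0,"claw":-1}

```text
time_s: 10.55
tcp_pos: [0.4883, 0.2919, 0.2589]
eef_rot: [-179.7, 4.0, -90.0]
contact_force: [-0.4, -0.6, -1.6]
gripper_width: 0.0642
```

step_arm:
  increments:
    - {"tx":0,"ty":0,"tz":-25,"ax":8.45,"ay":0,"az":0,"claw":-1}
    - {"tx":0,"ty":0,"tz":-35,"ax":8.45,"ay":0,"az":0,"claw":-1}
    - {"tx":0,"ty":0,"tz":-35,"ax":8.45,"ay":0,"az":0,"claw":-1}
    - {"tx":0,"ty":0,"tz":-35,"ax":0,"ay":0,"az":0,"claw":-1}
    - {"tx":0,"ty":0,"tz":-35,"ax":0,"ay":0,"az":0,"claw":-1}
    - {"tx":0,"ty":0,"tz":-20,"ax":0,"ay":0,"az":0,"claw":-1}
    - {"tx":0,"ty":0,"tz":0,"ax":0,"ay":0,"az":0,"claw":-1}
    - {"tx":0,"ty":0,"tz":0,"ax":0,"ay":0,"az":0,"claw":-1}

```text
time_s: 11.35
tcp_pos: [0.4881, 0.2904, 0.0773]
eef_rot: [179.8, 27.4, -90.0]
contact_force: [0.8, -0.6, -0.3]
gripper_width: 0.0639
```

step_arm:
  increments:
    - {"tx":0,"ty":0,"tz":-10,"ax":1.5,"ay":0,"az":0,"claw":-1}
    - {"tx":0,"ty":0,"tz":-10,"ax":0,"ay":0,"az":0,"claw":-1}
    - {"tx":0,"ty":0,"tz":-4,"ax":0,"ay":0,"az":0,"claw":-1}
    - {"tx":0,"ty":0,"tz":0,"ax":0,"ay":0,"az":0,"claw":-1}
    - {"tx":0,"ty":0,"tz":0,"ax":0,"ay":0,"az":0,"claw":-1}

```text
time_s: 11.85
tcp_pos: [0.4878, 0.2903, 0.0521]
eef_rot: [179.8, 28.8, -90.0]
contact_force: [0.3, 0.4, -0.7]
gripper_width: 0.0636
```

step_arm:
  increments:
    - {"tx":0,"ty":0,"tz":-2,"ax":0,"ay":0,"az":0,"claw":-1}
    - {"tx":0,"ty":0,"tz":0,"ax":0,"ay":0,"az":0,"claw":-1}
    - {"tx":0,"ty":0,"tz":-1,"ax":0,"ay":0,"az":0,"claw":-1}
    - {"tx":0,"ty":0,"tz":0,"ax":0,"ay":0,"az":0,"claw":-1}

```text
time_s: 12.25
tcp_pos: [0.4879, 0.2907, 0.05]
eef_rot: [179.8, 28.9, -90.0]
contact_force: [-3.5, -2.0, 10.5]
gripper_width: 0.0638
```

Contact felt (10 N). Release and rise.

step_arm:
  increments:
    - {"tx":0,"ty":0,"tz":0.5,"ax":0,"ay":0,"az":0,"claw":0.6}
    - {"tx":0,"ty":0,"tz":0,"ax":0,"ay":0,"az":0,"claw":1}
    - {"tx":0,"ty":0,"tz":0,"ax":0,"ay":0,"az":0,"claw":1}
    - {"tx":0,"ty":0,"tz":0,"ax":0,"ay":0,"az":0,"claw":1}
    - {"tx":0,"ty":0,"tz":20,"ax":0,"ay":0,"az":0,"claw":1}
    - {"tx":0,"ty":0,"tz":30,"ax":0,"ay":0,"az":0,"claw":1}
    - {"tx":0,"ty":0,"tz":40,"ax":0,"ay":0,"az":0,"claw":1}
    - {"tx":0,"ty":0,"tz":40,"ax":0,"ay":0,"az":0,"claw":1}
    - {"tx":0,"ty":0,"tz":40,"ax":0,"ay":0,"az":0,"claw":1}
    - {"tx":0,"ty":0,"tz":0,"ax":0,"ay":0,"az":0,"claw":1}

```text
time_s: 13.25
tcp_pos: [0.49, 0.2911, 0.2255]
eef_rot: [-179.7, 29.1, -89.7]
contact_force: [-0.4, -0.0, 0.2]
gripper_width: 0.0872
```

```bash
python3 - <<'E'
from h import *
s=r.get_state();print(s["tcp_pos"],s["eef_rot"],s["joints"].round(1))
c=cap("wrist");W=cloud(c);cv2.imwrite("pics/wrist2.png",c["image"])
z=W[...,2]
P=W[(np.hypot(W[...,0]-.488,W[...,1]-.288)<.045)&(c["depth"]>0)]
q=P[P[:,2]>.062]; print(len(q),q.min(0),q.max(0))
A=np.c_[q[:,:2],np.ones(len(q))]; t=q[q[:,2]>.069]; print(np.linalg.lstsq(np.c_[t[:,:2],np.ones(len(t))],t[:,2],rcond=None)[0])
inn=P[np.hypot(P[:,0]-.488,P[:,1]-.288)<.02]; print("inside z",np.percentile(inn[:,2],[0,5,50,95,100]))
E
```

```text
[0.48999731 0.29111267 0.22548362] [-179.68385333   29.07337932  -89.74023824] [ 32.8   7.3 -14.  -29.5 -55.6 -18.5]
2672 [0.443068   0.25432251 0.06200144] [0.52065433 0.32183898 0.25400019]
[-2.18982005 -0.11310488  1.19653255]
inside z [0.00205135 0.00328014 0.00444428 0.00573692 0.00687512]
```

View pics/wrist2.png

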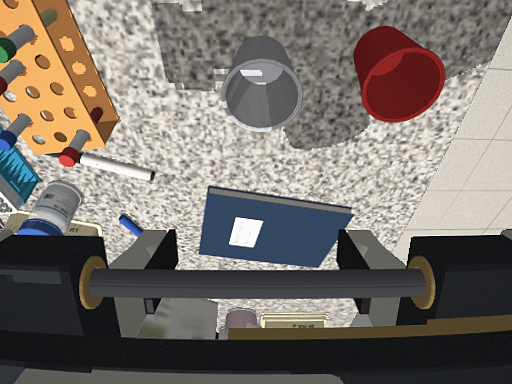

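Wrist view: the steel beaker stands empty and upright at (262,85); red cup at (402,75) undisturbed. Next, check clearances near the valve and go to the crank.

step_arm:
  increments:
    - {"tx":6,"ty":-27,"tz":9,"ax":-7.3,"ay":0,"az":0,"claw":1}
    - {"tx":6,"ty":-27,"tz":9,"ax":-7.3,"ay":0,"az":0,"claw":1}
    - {"tx":6,"ty":-27,"tz":9,"ax":-7.3,"ay":0,"az":0,"claw":1}
    - {"tx":6,"ty":-27,"tz":9,"ax":-7.3,"ay":0,"az":0,"claw":1}
    - {"tx":6,"ty":-27,"tz":0,"ax":0,"ay":0,"az":-8,"claw":1}
    - {"tx":6,"ty":-27,"tz":0,"ax":0,"ay":0,"az":-8,"claw":1}
    - {"tx":6,"ty":-27,"tz":0,"ax":0,"ay":0,"az":-8,"claw":1}
    - {"tx":6,"ty":-27,"tz":0,"ax":0,"ay":0,"az":-8,"claw":1}
    - {"tx":6,"ty":-27,"tz":0,"ax":0,"ay":0,"az":-8,"claw":1}
    - {"tx":6,"ty":-27,"tz":0,"ax":0,"ay":0,"az":-8,"claw":1}

```text
time_s: 14.3
tcp_pos: [0.5471, 0.019, 0.2535]
eef_rot: [179.7, -0.5, -138.4]
contact_force: [-0.4, -0.3, 0.5]
gripper_width: 0.0877
```

```bash
python3 - <<'E'
from h import *
s=r.get_state();print(s["tcp_pos"],s["eef_rot"],s["joints"].round(1))
for n in("scene","side"):
    c=np.load(f"pics/{n}0.npy",allow_pickle=True).item();W=cloud(c);k=c["depth"]>0
    q=W[k&(W[...,2]>.15)&(W[...,1]<-.15)&(W[...,0]>.2)&(W[...,0]<1)];q=q[q[:,1]>-.5]
    print(n,len(q),q.min(0) if len(q) else'',q.max(0) if len(q) else '')
    q=W[k&(W[...,2]>.1)&(W[...,2]<.3)&(W[...,0]>.62)&(W[...,0]<.85)&(W[...,1]<.1)&(W[...,1]>-.3)]
    print(q.min(0),q.max(0)); q=q[q[:,2]>.2]; print(q.min(0),q.max(0))
E
```

```text
[0.54711587 0.01898254 0.25348661] [ 179.66186586   -0.47178269 -138.38270755] [ 22.4   8.6 -14.3  -0.2 -67.6 -70.7]
scene 0  
[0.70370012 0.01283493 0.10013577] [0.80373256 0.07785468 0.22618892]
[0.71366835 0.04412002 0.20048666] [0.77862802 0.05099365 0.22618892]
side 0  
[0.70392964 0.00751988 0.10006586] [0.80293584 0.07259197 0.22494649]
[0.71460721 0.03677772 0.20225711] [0.78185942 0.04455422 0.22494649]
```

step_arm:
  increments:
    - {"tx":6.6,"ty":-22.7,"tz":0,"ax":0,"ay":0,"az":-7,"claw":1}
    - {"tx":6.6,"ty":-22.7,"tz":0,"ax":0,"ay":0,"az":-7,"claw":1}
    - {"tx":6.6,"ty":-22.7,"tz":0,"ax":0,"ay":0,"az":-7,"claw":1}
    - {"tx":6.6,"ty":-22.7,"tz":0,"ax":0,"ay":0,"az":-7,"claw":1}
    - {"tx":6.6,"ty":-22.7,"tz":0,"ax":0,"ay":0,"az":-7,"claw":1}
    - {"tx":6.6,"ty":-22.7,"tz":0,"ax":0,"ay":0,"az":-6.5,"claw":1}
    - {"tx":0,"ty":0,"tz":0,"ax":0,"ay":0,"az":0,"claw":0}
    - {"tx":0,"ty":0,"tz":0,"ax":0,"ay":0,"az":0,"claw":0}
    - {"tx":0,"ty":0,"tz":0,"ax":0,"ay":0,"az":0,"claw":0}

```text
time_s: 15.2
tcp_pos: [0.5867, -0.1156, 0.2542]
eef_rot: [179.7, -0.4, -179.5]
contact_force: [-0.1, 0.2, 0.8]
gripper_width: 0.0693
```

```bash
python3 - <<'E'
from h import *
s=r.get_state();print(s["tcp_pos"],s["eef_rot"],s["joints"].round(1),s["gripper_width"])
c=cap("wrist");W=cloud(c);k=c["depth"]>0
cv2.imwrite("pics/wrist3.png",c["image"])
P=W[k&(W[...,2]>.188)&(W[...,2]<.202)&(np.hypot(W[...,0]-.587,W[...,1]+.117)<.03)]
if len(P):print(len(P),P.mean(0),P.min(0),P.max(0))
from scipy.optimize import least_squares
P=W[k&(W[...,2]>.124)&(W[...,2]<.139)&(abs(np.hypot(W[...,0]-.536,W[...,1]+.126)-.05)<.012)][:,:2]
if len(P):print(len(P),least_squares(lambda p:np.hypot(*(P-p).T)-.05,[.536,-.126],loss="cauchy",f_scale=.003).x)
E
```

```text
[ 0.58672563 -0.11561944  0.25419475] [ 179.73011332   -0.43624307 -179.47331059] [  7.4  13.3  -8.2  -0.3 -68.9 -96.7] 0.06926774600321474
663 [ 0.58447079 -0.11746652  0.19396187] [ 0.57645148 -0.12693819  0.18803637] [ 0.59495325 -0.1077037   0.19846664]
4841 [ 0.53685354 -0.12417272]
```

View pics/wrist3.png

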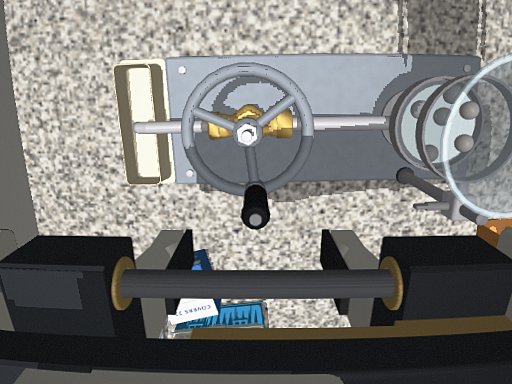

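Wrist view: crank at (256,215), wheel hub (247,130), balls inside the column around (440,115). Descend and grip the crank.

step_arm:
  increments:
    - {"tx":-0.7,"ty":-1.7,"tz":-28,"ax":0,"ay":0,"az":0,"claw":0}
    - {"tx":0,"ty":0,"tz":-28,"ax":0,"ay":0,"az":0,"claw":0}
    - {"tx":0,"ty":0,"tz":-26,"ax":0,"ay":0,"az":0,"claw":0}
    - {"tx":0,"ty":0,"tz":0,"ax":0,"ay":0,"az":0,"claw":-1}
    - {"tx":0,"ty":0,"tz":0,"ax":0,"ay":0,"az":0,"claw":-1}
    - {"tx":0,"ty":0,"tz":0,"ax":0,"ay":0,"az":0,"claw":-1}
    - {"tx":0,"ty":0,"tz":0,"ax":0,"ay":0,"az":0,"claw":-1}
    - {"tx":0,"ty":0,"tz":0,"ax":0,"ay":0,"az":0,"claw":-1}
  newtons: 25

```text
time_s: 16.05
tcp_pos: [0.5875, -0.1175, 0.1748]
eef_rot: [179.7, -0.2, -179.5]
contact_force: [-0.1, 2.1, 5.1]
gripper_width: 0.0186
```

```bash
cat > arc.py <<'E'
import sys,numpy as np
def arc(a0,a1,n,R=50):
    a=np.radians(np.linspace(a0,a1,n+1)); P=np.round(R*np.c_[np.cos(a),np.sin(a)],1); return np.round(np.diff(P,axis=0),1)
a0,a1,n=map(float,sys.argv[1:4])
for d in arc(a0,a1,int(n)): print(*d,end=' | ')
E
python3 arc.py 9 -171 12
```

```text
0.3 -13.0 | -3.0 -12.7 | -6.2 -11.5 | -9.0 -9.5 | -11.2 -6.8 | -12.5 -3.7 | -13.0 -0.3 | -12.7 3.0 | -11.5 6.2 | -9.5 9.0 | -6.8 11.2 | -3.7 12.5 |
```

step_arm:
  increments:
    - {"tx":0.3,"ty":-13.0,"tz":0,"ax":0,"ay":0,"az":0,"claw":-1}
    - {"tx":-3.0,"ty":-12.7,"tz":0,"ax":0,"ay":0,"az":0,"claw":-1}
    - {"tx":-6.2,"ty":-11.5,"tz":0,"ax":0,"ay":0,"az":0,"claw":-1}
    - {"tx":-9.0,"ty":-9.5,"tz":0,"ax":0,"ay":0,"az":0,"claw":-1}
    - {"tx":-11.2,"ty":-6.8,"tz":0,"ax":0,"ay":0,"az":0,"claw":-1}
    - {"tx":-12.5,"ty":-3.7,"tz":0,"ax":0,"ay":0,"az":0,"claw":-1}

```text
time_s: 16.65
tcp_pos: [0.5455, -0.1734, 0.1746]
eef_rot: [179.6, -0.2, -179.6]
contact_force: [-0.7, 20.7, 10.8]
gripper_width: 0.019
```

step_arm:
  increments:
    - {"tx":-13.0,"ty":1.0,"tz":0,"ax":0,"ay":0,"az":0,"claw":-1}
    - {"tx":-12.7,"ty":3.0,"tz":0,"ax":0,"ay":0,"az":0,"claw":-1}
    - {"tx":-11.5,"ty":6.2,"tz":0,"ax":0,"ay":0,"az":0,"claw":-1}
    - {"tx":-9.5,"ty":9.0,"tz":0,"ax":0,"ay":0,"az":0,"claw":-1}
    - {"tx":-6.8,"ty":11.2,"tz":0,"ax":0,"ay":0,"az":0,"claw":-1}

```text
time_s: 17.15
tcp_pos: [0.4925, -0.1448, 0.1747]
eef_rot: [179.8, -0.1, -179.5]
contact_force: [6.5, -0.2, 4.9]
gripper_width: 0.0189
```

step_arm:
  increments:
    - {"tx":-3.7,"ty":12.5,"tz":0,"ax":0,"ay":0,"az":0,"claw":-1}
    - {"tx":-0.8,"ty":6,"tz":0,"ax":0,"ay":0,"az":0,"claw":-1}
    - {"tx":0,"ty":2,"tz":0,"ax":0,"ay":0,"az":0,"claw":-1}
    - {"tx":0,"ty":0,"tz":0,"ax":0,"ay":0,"az":0,"claw":-1}

```text
time_s: 17.55
tcp_pos: [0.4878, -0.1248, 0.1747]
eef_rot: [179.9, -0.2, -179.5]
contact_force: [2.5, -4.2, 7.4]
gripper_width: 0.0186
```

step_arm:
  increments:
    - {"tx":0,"ty":1.5,"tz":0,"ax":0,"ay":0,"az":0,"claw":-1}
    - {"tx":0,"ty":0,"tz":0,"ax":0,"ay":0,"az":0,"claw":-1}
    - {"tx":0,"ty":0,"tz":0,"ax":0,"ay":0,"az":0,"claw":-1}

```text
time_s: 17.85
tcp_pos: [0.4878, -0.1247, 0.1747]
eef_rot: [180.0, -0.2, -179.5]
contact_force: [3.7, -12.6, 5.4]
gripper_width: 0.0187
```

The stop is found: pushing 1.5 mm more left the position unchanged while the force rose to 12.6 N. Stop pose is TCP (0.4878,-0.1247), which puts the wheel centre at about (0.538,-0.123). Now two turns anticlockwise.

```bash
python3 arc.py 181.8 361.8 12; echo; python3 arc.py 1.8 181.8 12
```

```text
2.1 -12.9 | 5.4 -11.8 | 8.3 -10.1 | 10.6 -7.7 | 12.2 -4.6 | 13.0 -1.3 | 12.9 2.1 | 11.8 5.4 | 10.1 8.3 | 7.7 10.6 | 4.6 12.2 | 1.3 13.0 | 
-2.1 12.9 | -5.4 11.8 | -8.3 10.1 | -10.6 7.7 | -12.2 4.6 | -13.0 1.3 | -12.9 -2.1 | -11.8 -5.4 | -10.1 -8.3 | -7.7 -10.6 | -4.6 -12.2 | -1.3 -13.0 |
```

step_arm:
  increments:
    - {"tx":2.8,"ty":-14.9,"tz":0,"ax":0,"ay":0,"az":0,"claw":-1}
    - {"tx":5.4,"ty":-11.8,"tz":0,"ax":0,"ay":0,"az":0,"claw":-1}
    - {"tx":8.3,"ty":-10.1,"tz":0,"ax":0,"ay":0,"az":0,"claw":-1}
    - {"tx":10.6,"ty":-7.7,"tz":0,"ax":0,"ay":0,"az":0,"claw":-1}
    - {"tx":12.2,"ty":-4.6,"tz":0,"ax":0,"ay":0,"az":0,"claw":-1}
    - {"tx":13.0,"ty":-1.3,"tz":0,"ax":0,"ay":0,"az":0,"claw":-1}
    - {"tx":12.9,"ty":2.1,"tz":0,"ax":0,"ay":0,"az":0,"claw":-1}
    - {"tx":11.8,"ty":5.4,"tz":0,"ax":0,"ay":0,"az":0,"claw":-1}
    - {"tx":10.1,"ty":8.3,"tz":0,"ax":0,"ay":0,"az":0,"claw":-1}
    - {"tx":7.7,"ty":10.6,"tz":0,"ax":0,"ay":0,"az":0,"claw":-1}
    - {"tx":4.6,"ty":12.2,"tz":0,"ax":0,"ay":0,"az":0,"claw":-1}
    - {"tx":1.3,"ty":13.0,"tz":0,"ax":0,"ay":0,"az":0,"claw":-1}

```text
time_s: 19.05
tcp_pos: [0.5879, -0.1221, 0.1746]
eef_rot: [179.9, -0.3, -179.6]
contact_force: [-2.8, -3.0, 10.3]
gripper_width: 0.0184
```

step_arm:
  increments:
    - {"tx":-2.1,"ty":12.9,"tz":0,"ax":0,"ay":0,"az":0,"claw":-1}
    - {"tx":-5.4,"ty":11.8,"tz":0,"ax":0,"ay":0,"az":0,"claw":-1}
    - {"tx":-8.3,"ty":10.1,"tz":0,"ax":0,"ay":0,"az":0,"claw":-1}
    - {"tx":-10.6,"ty":7.7,"tz":0,"ax":0,"ay":0,"az":0,"claw":-1}
    - {"tx":-12.2,"ty":4.6,"tz":0,"ax":0,"ay":0,"az":0,"claw":-1}
    - {"tx":-13.0,"ty":1.3,"tz":0,"ax":0,"ay":0,"az":0,"claw":-1}
    - {"tx":-12.9,"ty":-2.1,"tz":0,"ax":0,"ay":0,"az":0,"claw":-1}
    - {"tx":-11.8,"ty":-5.4,"tz":0,"ax":0,"ay":0,"az":0,"claw":-1}
    - {"tx":-10.1,"ty":-8.3,"tz":0,"ax":0,"ay":0,"az":0,"claw":-1}
    - {"tx":-7.7,"ty":-10.6,"tz":0,"ax":0,"ay":0,"az":0,"claw":-1}
    - {"tx":-4.6,"ty":-12.2,"tz":0,"ax":0,"ay":0,"az":0,"claw":-1}
    - {"tx":-1.3,"ty":-13.0,"tz":0,"ax":0,"ay":0,"az":0,"claw":-1}

```text
time_s: 20.25
tcp_pos: [0.4877, -0.1247, 0.1746]
eef_rot: [179.8, -0.2, -179.5]
contact_force: [2.1, 3.6, 8.0]
gripper_width: 0.019
```

step_arm:
  increments:
    - {"tx":2.1,"ty":-12.9,"tz":0,"ax":0,"ay":0,"az":0,"claw":-1}
    - {"tx":5.4,"ty":-11.8,"tz":0,"ax":0,"ay":0,"az":0,"claw":-1}
    - {"tx":8.3,"ty":-10.1,"tz":0,"ax":0,"ay":0,"az":0,"claw":-1}
    - {"tx":10.6,"ty":-7.7,"tz":0,"ax":0,"ay":0,"az":0,"claw":-1}
    - {"tx":12.2,"ty":-4.6,"tz":0,"ax":0,"ay":0,"az":0,"claw":-1}
    - {"tx":13.0,"ty":-1.3,"tz":0,"ax":0,"ay":0,"az":0,"claw":-1}
    - {"tx":12.9,"ty":2.1,"tz":0,"ax":0,"ay":0,"az":0,"claw":-1}
    - {"tx":11.8,"ty":5.4,"tz":0,"ax":0,"ay":0,"az":0,"claw":-1}
    - {"tx":10.1,"ty":8.3,"tz":0,"ax":0,"ay":0,"az":0,"claw":-1}
    - {"tx":7.7,"ty":10.6,"tz":0,"ax":0,"ay":0,"az":0,"claw":-1}
    - {"tx":4.6,"ty":12.2,"tz":0,"ax":0,"ay":0,"az":0,"claw":-1}
    - {"tx":1.3,"ty":13.0,"tz":0,"ax":0,"ay":0,"az":0,"claw":-1}

```text
time_s: 21.45
tcp_pos: [0.5879, -0.1221, 0.1746]
eef_rot: [179.9, -0.3, -179.6]
contact_force: [-3.0, -2.9, 11.6]
gripper_width: 0.0186
```

step_arm:
  increments:
    - {"tx":-2.1,"ty":12.9,"tz":0,"ax":0,"ay":0,"az":0,"claw":-1}
    - {"tx":-5.4,"ty":11.8,"tz":0,"ax":0,"ay":0,"az":0,"claw":-1}
    - {"tx":-8.3,"ty":10.1,"tz":0,"ax":0,"ay":0,"az":0,"claw":-1}
    - {"tx":-10.6,"ty":7.7,"tz":0,"ax":0,"ay":0,"az":0,"claw":-1}
    - {"tx":-12.2,"ty":4.6,"tz":0,"ax":0,"ay":0,"az":0,"claw":-1}
    - {"tx":-13.0,"ty":1.3,"tz":0,"ax":0,"ay":0,"az":0,"claw":-1}
    - {"tx":-12.9,"ty":-2.1,"tz":0,"ax":0,"ay":0,"az":0,"claw":-1}
    - {"tx":-11.8,"ty":-5.4,"tz":0,"ax":0,"ay":0,"az":0,"claw":-1}
    - {"tx":-10.1,"ty":-8.3,"tz":0,"ax":0,"ay":0,"az":0,"claw":-1}
    - {"tx":-7.7,"ty":-10.6,"tz":0,"ax":0,"ay":0,"az":0,"claw":-1}
    - {"tx":-4.6,"ty":-12.2,"tz":0,"ax":0,"ay":0,"az":0,"claw":-1}
    - {"tx":-1.3,"ty":-13.0,"tz":0,"ax":0,"ay":0,"az":0,"claw":-1}

```text
time_s: 22.65
tcp_pos: [0.4878, -0.1248, 0.1747]
eef_rot: [179.8, -0.2, -179.5]
contact_force: [2.9, 2.8, 8.5]
gripper_width: 0.0188
```

step_arm:
  increments:
    - {"tx":0,"ty":0,"tz":0,"ax":0,"ay":0,"az":0,"claw":-1}
    - {"tx":0,"ty":0,"tz":0,"ax":0,"ay":0,"az":0,"claw":-1}
    - {"tx":0,"ty":0,"tz":0,"ax":0,"ay":0,"az":0,"claw":-1}
    - {"tx":0,"ty":0,"tz":0,"ax":0,"ay":0,"az":0,"claw":-1}

```text
time_s: 23.05
tcp_pos: [0.4879, -0.1254, 0.1746]
eef_rot: [179.8, -0.3, -179.5]
contact_force: [-0.5, -2.2, 9.8]
gripper_width: 0.0187
```

```bash
python3 - <<'E'
from h import *
s=r.get_state();print(s["tcp_pos"],s["gripper_width"],s["contact_force"])
for n in("scene","side"):
    c=cap(n);W=cloud(c);z=W[...,2];k=c["depth"]>0
    q=W[k&(np.hypot(W[...,0]-.5378,W[...,1]+.1232)<.009)&(z>.14)&(z<.19)]
    if len(q):print(n,"stem top",len(q),np.percentile(q[:,2],[50,90,100]))
    q=W[k&(z>.062)&(z<.08)&(np.hypot(W[...,0]-.488,W[...,1]-.29)<.045)]; print("rim",q.min(0).round(3),q.max(0).round(3))
    if n=="side":cv2.imwrite("pics/side3.png",cv2.resize(c["image"][110:310,120:370],None,fx=3,fy=3,interpolation=2))
E
```

```text
[ 0.48786197 -0.12537636  0.17461626] 0.018663643468593647 [-0.52124871 -2.15367831  9.84012589]
rim [0.453 0.256 0.062] [0.521 0.324 0.076]
side stem top 17 [0.14165819 0.14707888 0.14773041]
rim [0.453 0.254 0.062] [0.523 0.321 0.075]
```

View pics/side3.png

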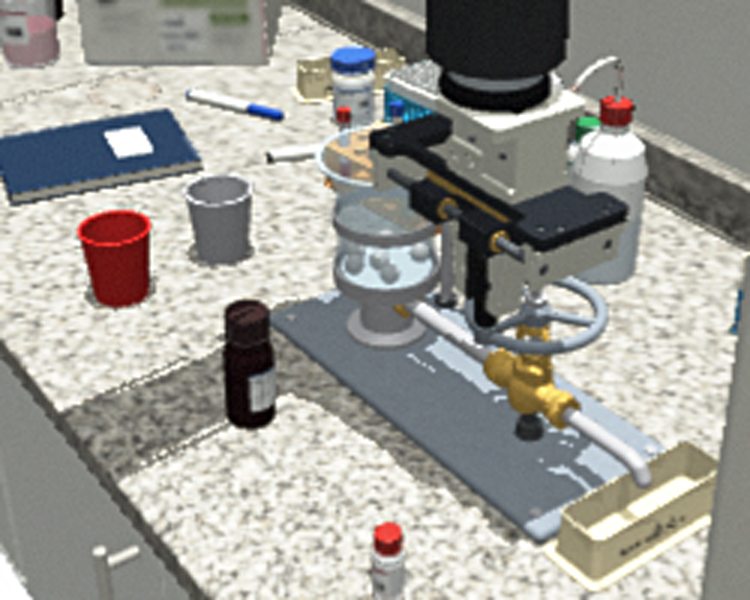

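Final view: beaker upright at (220,220), balls in the column at (385,265), gripper on the crank handle, nothing disturbed. The crank is 0.7 mm past its stop bearing after two turns, about 0.01 rad. Hand in.

```bash
python3 -c "
from plant import r
print(r.close_job()); s=r.get_state(); print(s['time_s'],s['tcp_pos'],s['gripper_width'])"
```

```text
the job is handed in; nothing more can be done
None
the job is handed in; nothing more can be done
```

The job is handed in at about 23 s of robot time; no verdict was reported.

**What I did:** I poured the six balls into the column and set the empty beaker back in its place. I then wound the crank clockwise onto its stop, backed it off two full turns anticlockwise, and stayed gripped on the handle.

**Last checks:**
- **Balls:** I counted six in the enlarged column view after the pour. One showed only as a glint behind the band, but the beaker was empty in the wrist view.
- **Beaker:** It stands upright where it was. The rim measured level with the worktop height, and its centre is within about 2 mm of the start.
- **Stop:** Pushing 1.5 mm further left the position unchanged while the force rose from 4 to 12.6 N.
- **Valve setting:** After two turns the crank is 0.7 mm past its stop bearing, which is about 0.01 rad over two turns.
- **Grip:** 25 N was commanded, and the opening was 18.7 mm on the 19 mm handle.
- **Bystanders:** Those visible in the last picture showed no displacement.

**What I could not confirm:**
- **Stem height:** I could not use it as a second check on the two turns, because the gripper hides the stem top. The readings of 142–148 mm miss the expected 162 mm. The turn count rests on the tracked hand path.
- **Beaker rim fit:** A plane fit to the rim was spoiled by stray points, so its level was judged from the rim heights and the picture.

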